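# Lay a crank lever on the sloped staking rail

### The arm

A 7-joint arm with a two-finger parallel gripper is mounted at the origin on the work surface. World frame = base frame: x ahead of the robot, y to its left, z up, the work surface at z = 0. Lengths are in m, angles in rad, forces in N, time in s.
With the tool pointing down it reaches from about 0.4 to 0.85 m from the base axis. Payload 6.9 kg.
Tool frame: the origin (TCP) lies midway between the tips of the shut fingers; the grasp point (between the pads) lies behind it (ctrl.pinch_z is the z of the grasp point in the tool frame, in m); z points along the fingers, y is the direction in which the jaws open and shut (so a half turn about z gives the same grasp; the last joint's range is limited). The gripper opens to 85 mm and grips with 20 to 120 N. Pads are 22 mm wide; open, the fingers measure 114 mm over their backs; the gripper's body (76 mm by 85 mm) begins 54 mm behind the grasp point. The pads swing forward as they close: fully open they stand 13 mm farther back than shut.
Start: joints at [1.355, 0.507, -0.238, 1.5, 0.126, 1.149, -0.155], TCP at [0.197, -0.593, 0.195] pointing down, gripper open.
Joint ranges: [-3.08, 3.08], [-0.24, 2.05], [-1.43, 1.35], [0, 2.5], [-1.52, 4.66], [0.17, 1.96], [-2.89, 2.89]. Speed limits (rad/s): [2.39, 2.39, 3.14, 3.14, 3.14, 3.14, 3.14].

### API

Orientations are given as a unit quaternion [w, x, y, z].
In Python, from station import ctrl, get_state, vision, ticket, models gives the robot as it stands. Calls block until the motion is done:
- ctrl.movep(position, orientation): joint-space move of the TCP to a pose.
- ctrl.movel(position, frame=None, max_speed=0.15): straight line of the TCP; frame=None keeps the orientation; max_speed is the mean speed in m/s.
- ctrl.set_joints(angles): joint-space move.
- ctrl.ungrasp() and ctrl.close_gripper(force=None): open the fingers fully, or close them until they stop; force is the grip in N (None keeps the last).
- ctrl.pause(seconds).
- ctrl.ik(position, orientation): joint angles nearest the present ones, or None.
- get_state(): the state.
- vision.grab_frame(name): name is "side" or "top" or "wrist"; returns (picture, depth): 384x512x3 uint8, blue, green, red; 384x512 float32, m along the optical axis (not along the pixel's ray), 0 where there is no reading.
- vision.camera_info(name): a dict with "mtx" (3x3 intrinsics, pixels), "R" (3x3) and "t" (3): a world point X has camera coordinates R X + t; the wrist camera has in their place "hand_eye" (4x4, takes a point from camera to tool coordinates, whose origin is the TCP and whose axes are the flange's). Camera axes: x right, y down, z forward; pixel columns grow to the right and rows downward; lengths in m; the calibration is good to about 2 mm. A picture is of the moment at which its call begins: read the wrist's pose just before it. camera_info takes no time and is no camera call.
A pose or a line that the arm cannot do raises ctrl.Unreachable and nothing moves.
- ticket.close_job(): hands the job in, once; it reports no verdict.
Trained networks look in the newest picture that a camera, given by its name, has taken for a name from the list of things; names that differ only in an ending like _2 or _b are one class to them, and where a whole thing is asked for, a point or a joint stands for the part that bears it (a point fixed in the world has none). Each returns a list of dicts, best first, with "p" (0 to 1); they miss things now and then, are a little off and sometimes report something else, mostly with a low value. They report only what shows in the picture. A call takes as long as a camera call. They do not tell look-alikes from the thing itself.
- models.recognise(camera, target): "point" ([column, row] in pixels, amid what is visible of it).
- models.masks_of(camera, target): "mask" (384x512 bool, what is visible of it) and "point" ([column, row] in pixels, amid what is visible of it).
The state is a dict: "time": time; "qpos": joint angles; "qd": joint speeds; "tau": joint torques, N m; "tcp_pos": TCP position; "eef_rot": TCP orientation; "contact_force": force on the tool from outside, world axes, zero at the start; "wrist_torque": the same for the moment, N m; "width": finger opening in m.
Only numpy, scipy, OpenCV 4.12 (cv2) and the standard library are available. Lean on these libraries where they do the work, as an engineer would, in place of code of your own. Each camera call takes 0.05 s, during which the arm holds its last target.

### The job

Pick up the red crank lever and lay it lengthwise on the narrow sloped steel rail of the green stand, big round end uphill, lying flat and centred along the rail with its small end down against the yellow stop. Lower it until it rests on the rail before letting go (no dropping), and leave it lying there. Do not disturb the grey lever or the other loose things on the bench.

Things in the scene. Friction and masses are not known exactly. Their poses are not given: they have to be found in the camera images.
- lever: red crank lever lying flat, 150 mm long, 20 mm thick: arm 34 wide between a big round boss (50 diameter, reaching x = +75) and a small round end (36 diameter, to x = -75), with bare metal rings round black bores. 0.2 to 0.4 kg, balance point about 4 mm to the boss side of the middle. Origin: mid length, on the underside; x along the lever towards the boss, z up. Both faces are alike.
- lever_mid (a point): centre of the red lever: mid length, mid width, mid thickness (10 above the underside)
- lever_boss (a point): centre of the red lever's big boss, 50 from lever_mid along the lever's x, mid thickness
- rest: green stand fixed to the bench, base plate 190 x 100 x 12 mm, two posts carrying the sloped rail. Origin: centre of the base's underside; its x points horizontally in the uphill direction of the rail, z up.
- rail: bare steel bar of the stand, 170 mm long, 26 mm wide, 20 thick, sloping at 30 degrees. Origin: centre of its top face, 120 above the bench; x up the slope, y across the bar, z square out of the top face, which runs from x = -85 to +85. A yellow stop at the low end, 30 wide, has its uphill face at x = -85 and stands 13 above the top face. The lever overhangs the bar on both sides.
- grey_lever: bystander: a lever of the same shape and size painted grey, lying flat, origin and axes as for the red one
- oil_bottle: bystander: yellow bottle with red cap, 56 diameter, 150 mm high, standing; origin at the centre of its underside
- hammer: bystander: hammer lying on the bench, about 260 mm long; origin under its middle, x from handle to head
- die_block: bystander: dark steel block 60 x 50 x 35 mm; origin at the centre of its underside
- pin_cup: bystander: blue plastic cup, 70 diameter, 70 mm high; origin at the centre of its underside
- screwdriver: bystander: screwdriver lying on the bench; origin under its middle, x from handle to tip
Things that resemble listed ones, but are neither listed nor needed, are in the scene too. There is more than one size of the lever; the one meant has the size given above. What is shaped like the rest but pink is not meant.

How it is judged:
By the outcome, as a careful person would: the job done as asked, in the order asked, and still so for the second after the job is handed in, with the robot touching nothing.
It also fails if it takes over 38 s, if anything falls off the work surface, if the arm or the gripper's body presses on something with over 40 N, if the wrist force passes 120 N, or if a joint passes its speed limit or range.

## Working session

There is one attempt and no reset: what is moved stays moved. The work goes in short steps, each a Python script; the robot and the scene stay as the last script left them, time stands still between calls to the robot, and variables do not carry over. Pictures are saved under pics/ and viewed, and the job is handed in when it is done.

```bash
ls; mkdir -p pics; python3 - <<'E'
from station import ctrl,get_state,vision,models
import cv2,numpy as np,pickle
s=get_state();print({k:np.round(v,3) for k,v in s.items()},ctrl.pinch_z)
d={}
for c in("top","side"):
    im,dp=vision.grab_frame(c);cv2.imwrite(f"pics/{c}0.png",im);d[c]=(im,dp,vision.camera_info(c))
    for t in("lever","rest","rail","grey_lever"):
        r=models.masks_of(c,t);d[c,t]=r;print(c,t,[(round(x["p"],2),np.round(x["point"]),x["mask"].sum()) for x in r])
    print({k:np.round(v,3).tolist() for k,v in d[c][2].items() })
pickle.dump(d,open("d.pkl","wb"))
E
```

```text
pics
{'time': np.float64(0.0), 'qpos': array([ 1.356,  0.508, -0.237,  1.501,  0.126,  1.149, -0.155]), 'qd': array([-0.001, -0.001,  0.   ,  0.002, -0.   ,  0.001, -0.002]), 'tau': array([ 1.0000e-03, -6.2059e+01, -2.1860e+00, -2.4965e+01,  1.3000e-02,
        1.2000e-02,  0.0000e+00]), 'tcp_pos': array([ 0.197, -0.593,  0.194]), 'eef_rot': array([-0.001,  0.987,  0.16 , -0.   ]), 'contact_force': array([-0.55 ,  0.628,  0.146]), 'wrist_torque': array([-0.049,  0.011,  0.023]), 'width': np.float64(0.085)} -0.0187
top lever [(0.94, array([306., 209.]), np.int64(467)), (0.82, array([311., 260.]), np.int64(280)), (0.65, array([268., 239.]), np.int64(249))]
top rest [(0.97, array([206., 270.]), np.int64(1737)), (0.84, array([226., 187.]), np.int64(1697))]
top rail [(0.94, array([200., 277.]), np.int64(500)), (0.75, array([224., 188.]), np.int64(495))]
top grey_lever [(0.82, array([365., 206.]), np.int64(528))]
{'mtx': [[370.306, 0.0, 255.084], [0.0, 370.306, 190.522], [0.0, 0.0, 1.0]], 'R': [[-0.021, -1.0, 0.008], [-0.998, 0.02, -0.063], [0.063, -0.01, -0.998]], 't': [0.059, 0.562, 1.237]}
side lever [(0.82, array([247., 268.]), np.int64(931)), (0.81, array([174., 275.]), np.int64(523)), (0.72, array([201., 239.]), np.int64(355))]
side rest [(0.9, array([165., 197.]), np.int64(1917)), (0.86, array([256., 201.]), np.int64(1894))]
side rail [(0.68, array([252., 179.]), np.int64(505)), (0.58, array([161., 174.]), np.int64(507))]
side grey_lever [(0.92, array([260., 332.]), np.int64(1618)), (0.61, array([246., 265.]), np.int64(937))]
{'mtx': [[347.138, 0.0, 259.211], [0.0, 347.138, 190.616], [0.0, 0.0, 1.0]], 'R': [[0.975, -0.219, 0.021], [-0.089, -0.48, -0.873], [0.201, 0.85, -0.488]], 't': [-0.546, 0.175, 0.852]}
```

```bash
python3 - <<'E'
import cv2
a=cv2.imread("pics/top0.png")[150:310,150:410];cv2.imwrite("pics/top0c.png",cv2.resize(a,None,fx=3,fy=3,interpolation=cv2.INTER_CUBIC))
a=cv2.imread("pics/side0.png")[130:370,90:350];cv2.imwrite("pics/side0c.png",cv2.resize(a,None,fx=2.5,fy=2.5,interpolation=cv2.INTER_CUBIC))
E
```

```text
(no output)
```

View pics/top0.png

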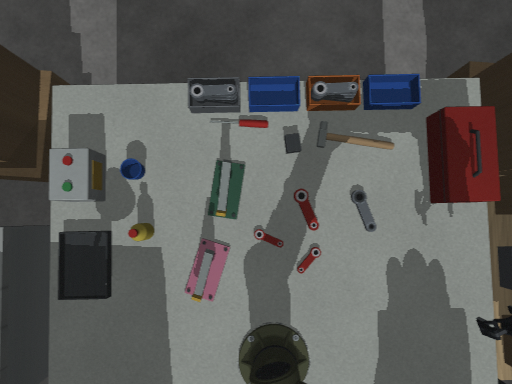

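View pics/top0c.png

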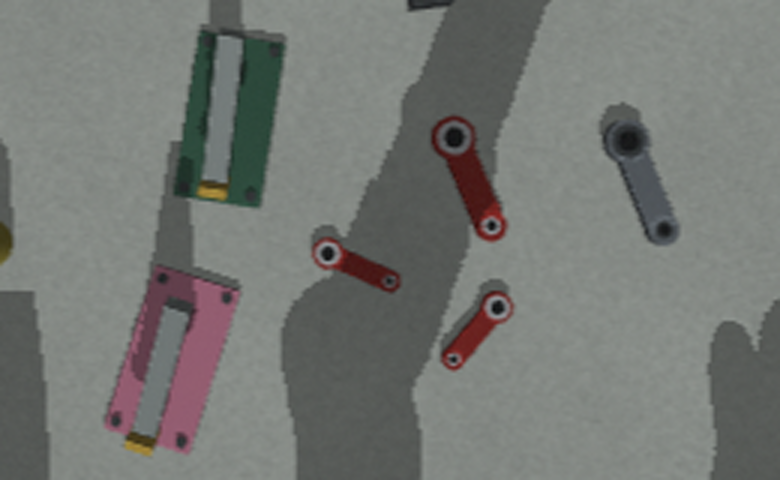

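View pics/side0c.png

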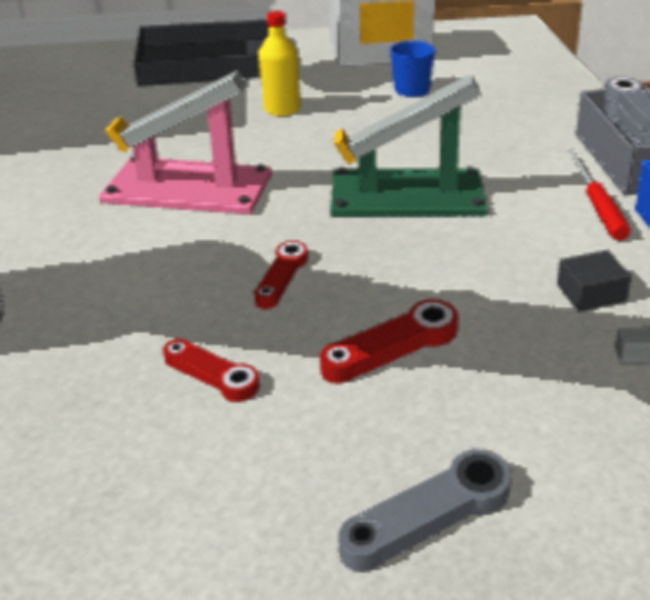

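The red candidates in the top image are (306,209), (268,239) and (311,260). The grey lever is at (365,206). The first red one looks longest, and I'll check that metrically. The stands are green at (226,187) and pink at (206,270), so green is the one meant.

```bash
cat > h.py <<'E'
import numpy as np,cv2
def cloud(mask,dp,ci,Rt=None):
    v,u=np.nonzero(mask&(dp>0));z=dp[v,u];K=ci["mtx"]
    X=np.c_[(u-K[0,2])/K[0,0]*z,(v-K[1,2])/K[1,1]*z,z]
    if Rt is not None: return X@Rt[:3,:3].T+Rt[:3,3]
    return (X-np.asarray(ci["t"]).ravel())@np.asarray(ci["R"])
def plane(uv,h,ci,T=None):
    # intersect pixel rays with z=h ; T = cam->world
    K=ci["mtx"];uv=np.atleast_2d(np.asarray(uv,float))
    r=np.c_[(uv[:,0]-K[0,2])/K[0,0],(uv[:,1]-K[1,2])/K[1,1],np.ones(len(uv))]
    if T is None:
        R=np.asarray(ci["R"]).T;o=-R@np.asarray(ci["t"]).ravel()
    else: R=T[:3,:3];o=T[:3,3]
    d=r@R.T
    return o+d*((h-o[2])/d[:,2])[:,None]
E
python3 - <<'E'
import pickle,numpy as np,cv2
from h import *
d=pickle.load(open("d.pkl","rb"))
for c in("top","side"):
  im,dp,ci=d[c]
  for t in("lever","grey_lever","rail"):
    for m in d[c,t]:
        P=cloud(m["mask"],dp,ci)
        ct=P.mean(0); w,V=np.linalg.eigh(np.cov((P-np.median(P,0))[:,:].T)); ax=V[:,2];q=(P-ct)@ax
        print(c,t,np.round(m["point"]),"med",np.median(P,0).round(3),"ax",ax.round(3),"len",np.round(np.percentile(q,[1,99]),3), "zr",np.percentile(P[:,2],[2,98]).round(3))
E
```

```text
top lever [306. 209.] med [ 0.501 -0.124  0.021] ax [-0.933 -0.359 -0.011] len [-0.067  0.072] zr [0.012 0.026]
top lever [311. 260.] med [ 0.329 -0.131  0.015] ax [-0.736  0.677 -0.013] len [-0.047  0.051] zr [-0.001  0.02 ]
top lever [268. 239.] med [0.402 0.008 0.015] ax [-0.425 -0.905 -0.011] len [-0.048  0.053] zr [0.   0.02]
top grey_lever [365. 206.] med [ 0.497 -0.319  0.021] ax [-0.942 -0.334  0.016] len [-0.066  0.076] zr [0.001 0.026]
top rail [200. 277.] med [0.3   0.214 0.119] ax [-0.823  0.28  -0.494] len [-0.091  0.091] zr [0.017 0.162]
top rail [224. 188.] med [0.567 0.145 0.119] ax [-0.866  0.146 -0.477] len [-0.091  0.09 ] zr [0.077 0.162]
side lever [247. 268.] med [ 0.498 -0.132  0.019] ax [-0.932 -0.361 -0.009] len [-0.072  0.071] zr [0.001 0.022]
side lever [174. 275.] med [ 0.331 -0.135  0.014] ax [-0.726  0.687 -0.004] len [-0.047  0.06 ] zr [-0.     0.016]
side lever [201. 239.] med [0.403 0.004 0.013] ax [-0.379 -0.925  0.014] len [-0.066  0.051] zr [-0.001  0.016]
side grey_lever [260. 332.] med [ 0.489 -0.327  0.02 ] ax [-0.938 -0.345 -0.011] len [-0.073  0.07 ] zr [0.002 0.022]
side grey_lever [246. 265.] med [ 0.498 -0.132  0.019] ax [-0.934 -0.357 -0.008] len [-0.074  0.071] zr [0.    0.022]
side rail [252. 179.] med [0.567 0.138 0.112] ax [-0.858  0.169 -0.485] len [-0.089  0.084] zr [0.068 0.156]
side rail [161. 174.] med [0.302 0.206 0.112] ax [-0.83   0.293 -0.475] len [-0.09  0.09] zr [0.066 0.158]
```

The red lever at (306,209) is about 150 mm long with its top at about 20 mm, so it is the one meant. The other two red ones are about 100 mm and 15 mm thick. Next I'll look closely at the lever and the green rail with the wrist camera.

```bash
cat >> h.py <<'E'
from scipy.spatial.transform import Rotation as Ro
def quat(R):
    q=Ro.from_matrix(R).as_quat();return [q[3],q[0],q[1],q[2]]
def tool_R(xax,zlev):  # tool x along lever x, tool z = -zlev
    x=np.array(xax,float);x/=np.linalg.norm(x);z=-np.array(zlev,float);z-=x*(x@z);z/=np.linalg.norm(z)
    return np.c_[x,np.cross(z,x),z]
def tcpT(s):
    q=s["eef_rot"];T=np.eye(4);T[:3,:3]=Ro.from_quat([q[1],q[2],q[3],q[0]]).as_matrix();T[:3,3]=s["tcp_pos"];return T
E
python3 - <<'E'
from station import ctrl,get_state,vision,models
from h import *
import pickle
ci=vision.camera_info("wrist");print({k:np.round(v,3).tolist() for k,v in ci.items()})
def look(p,x,z,tag,t):
    ctrl.movep(p,quat(tool_R(x,z)));s=get_state();im,dp=vision.grab_frame("wrist");r=models.masks_of("wrist",t)
    cv2.imwrite(f"pics/w_{tag}.png",im);pickle.dump((s,im,dp,r,ci),open(tag+".pkl","wb"))
    print(s["time"],np.round(s["tcp_pos"],3),np.round(s["qpos"],2),[(round(m["p"],2),np.round(m["point"])) for m in r])
look([0.48,-0.13,0.2],[.933,.359,0],[0,0,1],"lev","lever")
y=np.radians(-10);u=np.array([np.cos(y)*.866,np.sin(y)*.866,.5]);n=np.array([-np.cos(y)*.5,-np.sin(y)*.5,.866])
look(np.array([0.567,.143,.12])+.17*n,u,n,"rail","rail")
E
```

```text
{'mtx': [[271.947, 0.0, 255.083], [0.0, 271.947, 195.837], [0.0, 0.0, 1.0]], 'hand_eye': [[0.0, -0.961, -0.276, 0.071], [1.0, 0.0, -0.0, -0.0], [0.0, -0.276, 0.961, -0.179], [0.0, 0.0, 0.0, 1.0]]}
2.4583 [ 0.48  -0.131  0.2  ] [ 0.62  0.33 -0.55  1.82  0.2   1.05 -1.21] [(0.97, array([140., 183.])), (0.89, array([255., 150.])), (0.76, array([216., 264.]))]
4.2 [0.484 0.157 0.267] [-0.81  0.05  0.16  2.11  0.59  0.7  -2.8 ] [(0.6, array([251., 172.]))]
```

View pics/w_lev.png

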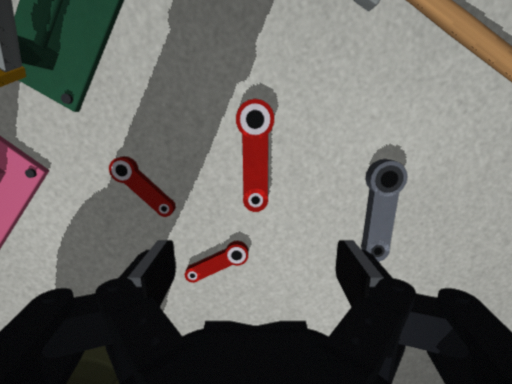

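View pics/w_rail.png

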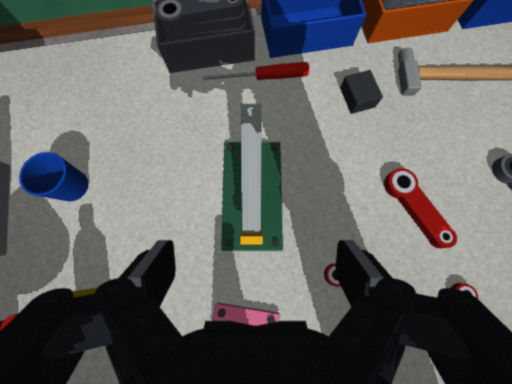

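```bash
python3 - <<'E'
import pickle
from h import *
s,im,dp,r,ci=pickle.load(open("lev.pkl","rb"));T=tcpT(s)@ci["hand_eye"]
d=pickle.load(open("d.pkl","rb"))
for m in r:
    P=cloud(m["mask"],dp,ci,T);top=P[:,2]>np.percentile(P[:,2],50)-.004
    print(m["point"],np.median(P,0).round(4),cv2.minAreaRect((P[top,:2]*1000).astype(np.float32)))
s,im,dp,r,ci=pickle.load(open("rail.pkl","rb"));T=tcpT(s)@ci["hand_eye"]
m=r[0];P=cloud(m["mask"],dp,ci,T);print(m["mask"].sum(),np.median(P,0))
for _ in range(5):
    c=P.mean(0);w,V=np.linalg.eigh(np.cov((P-c).T));n=V[:,0]*np.sign(V[2,0]);e=(P-c)@n
    print(c.round(4),n.round(4),np.degrees(np.arccos(n[2])).round(2),np.degrees(np.arctan2(-n[1],-n[0])),len(P));P=P[abs(e)<max(.002,1.0*e.std())]
E
```

```text
[140.3, 183.2] [0.4056 0.0102 0.0147] ((400.8548278808594, 7.834491729736328), (104.18549346923828, 34.93968200683594), 61.2203369140625)
[254.9, 149.5] [ 0.5096 -0.1221  0.0207] ((497.72943115234375, -123.36801147460938), (147.62039184570312, 48.49623107910156), 20.235464096069336)
[215.6, 264.0] [ 0.334  -0.1289  0.0146] ((326.3533935546875, -127.98137664794922), (34.49667739868164, 105.57701873779297), 51.0731086730957)
2924 [0.5709029  0.14703272 0.11966092]
[0.5696 0.1473 0.1177] [0.1331 0.9891 0.0632] 86.37 -97.6658412760165 2910
[0.5707 0.1469 0.1202] [0.1312 0.9889 0.0691] 86.04 -97.55701769947746 1742
[0.5703 0.1472 0.1195] [0.1314 0.9891 0.0664] 86.19 -97.56551798600634 968
[0.5707 0.1471 0.1195] [0.13   0.9892 0.0677] 86.12 -97.488112880373 579
[0.5695 0.1473 0.1186] [0.1294 0.9893 0.0678] 86.12 -97.45105627113465 427
```

The wrist view shows the wanted lever with its boss at (255,119) and small end at (256,200). It is clearly larger than the two small red ones. The rail runs from (250,105) to (251,232), with the stop at (251,240). Next I'll refine both poses.

```bash
python3 - <<'E'
import pickle
from h import *
s,im,dp,r,ci=pickle.load(open("lev.pkl","rb"));T=tcpT(s)@ci["hand_eye"]
# ring: bright low-saturation blobs near lever
def ringc(c,rad=22):
    hsv=cv2.cvtColor(im,cv2.COLOR_BGR2HSV)
    yy,xx=np.mgrid[:384,:512];m=(im.max(2)<60)&(np.hypot(xx-c[0],yy-c[1])<rad)
    n,l,st,ce=cv2.connectedComponentsWithStats(m.astype(np.uint8));i=min(range(1,n),key=lambda i:np.hypot(*(ce[i]-c))-st[i,4]*.02);return ce[i],st[i,4]
b,ab=ringc((255,119));a,aa=ringc((256,200),12);print(b,ab,a,aa)
B,A=plane([b,a],.020,ci,T);print(B,A,np.linalg.norm(B-A),np.degrees(np.arctan2(*(B-A)[[1,0]])))
x=(B-A)/np.linalg.norm(B-A);print("mid from boss",B-.05*x,"from small(-57)",A+.057*x)
z=cv2.resize(im[90:230,180:330],None,fx=4,fy=4,interpolation=cv2.INTER_CUBIC);cv2.imwrite("pics/levc.png",z)
s,im,dp,r,ci=pickle.load(open("rail.pkl","rb"));T=tcpT(s)@ci["hand_eye"]
z=cv2.resize(im[90:260,200:310],None,fx=3.5,fy=3.5,interpolation=cv2.INTER_CUBIC)
mk=cv2.resize(r[0]["mask"][90:260,200:310].astype(np.uint8),None,fx=3.5,fy=3.5,interpolation=0)
z2=z.copy();cv2.drawContours(z2,cv2.findContours(mk,0,2)[0],-1,(0,0,255),1)
cv2.imwrite("pics/railc.png",np.hstack([z,z2]))
P=cloud(r[0]["mask"],dp,ci,T)
# top face, 30deg known: scan yaw
for yd in np.arange(-14,-4,1.):
    y=np.radians(yd);n=np.array([-np.cos(y)*.5,-np.sin(y)*.5,3**.5/2]);e=P@n
    h,ed=np.histogram(e,bins=np.arange(e.min(),e.max()+.001,.001));print(yd,h.max(),ed[h.argmax()].round(4))
E
```

```text
[254.67659574 118.89361702] 235 [255.         199.75609756] 41
[ 0.54438721 -0.10571554  0.02      ] [ 0.44424861 -0.14451621  0.02      ] 0.10739288158799362 21.17983954728786
mid from boss [ 0.49776466 -0.12378036  0.02      ] from small(-57) [ 0.49739832 -0.12392231  0.02      ]
-14.0 1046 -0.1545
-13.0 1167 -0.1571
-12.0 1245 -0.1596
-11.0 1227 -0.162
-10.0 1219 -0.1643
-9.0 1169 -0.1664
-8.0 1139 -0.1685
-7.0 1097 -0.1705
-6.0 1069 -0.1723
-5.0 1050 -0.174
```

View pics/railc.png

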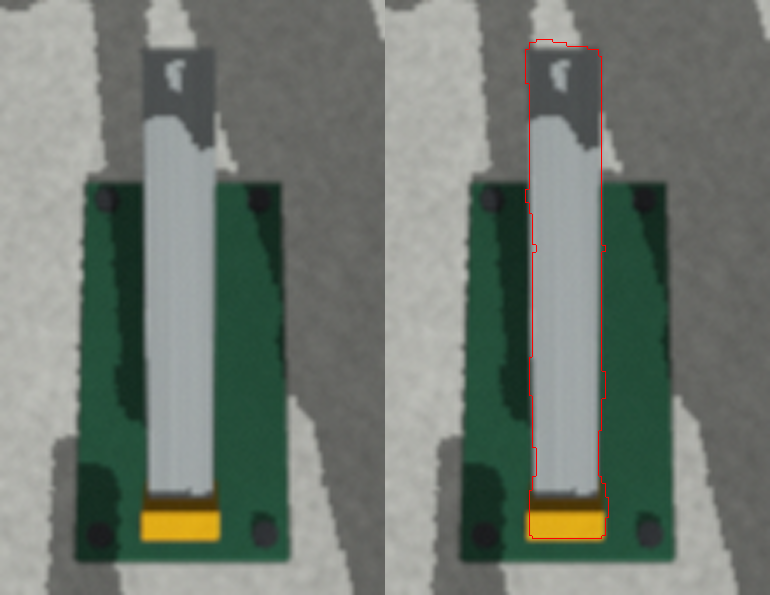

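View pics/levc.png

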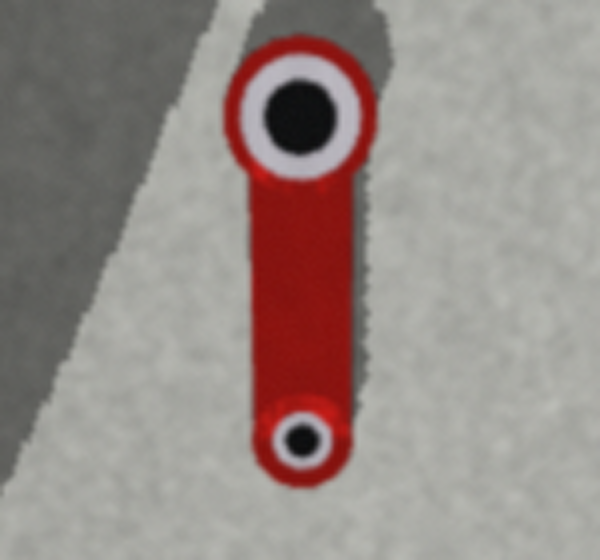

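```bash
cat > railfit.py <<'E'
from h import *
from scipy.optimize import least_squares
def railfit(im,T,ci,x0,rows,endrows,useg=True):
    K=ci["mtx"];Ti=np.linalg.inv(T)
    def proj(X):
        c=X@Ti[:3,:3].T+Ti[:3,3];return np.c_[K[0,0]*c[:,0]/c[:,2]+K[0,2],K[1,1]*c[:,1]/c[:,2]+K[1,2]]
    def fr(p):
        y=p[2];u=np.array([np.cos(y)*3**.5/2,np.sin(y)*3**.5/2,.5]);v=np.array([-np.sin(y),np.cos(y),0]);return np.array([p[0],p[1],.12]),u,v
    def pt(p,x,y): o,u,v=fr(p);return o+np.outer(x,u)+np.outer(y,v)
    return proj,fr,pt
E
python3 - <<'E'
import pickle
from railfit import *
s,im,dp,r,ci=pickle.load(open("rail.pkl","rb"));T=tcpT(s)@ci["hand_eye"]
proj,fr,pt=railfit(im,T,ci,None,None,None)
g=cv2.GaussianBlur(im,(0,0),.7).astype(float).sum(2)
gx=np.abs(np.gradient(g,axis=1));
def sub(row,c):
    a=int(round(c))-3;w=gx[row,a:a+7]**2;return (w*np.arange(a,a+7)).sum()/w.sum()
rows=np.r_[126:226:2]
L=np.array([sub(rw,np.interp(rw,[104,231],[240.9,242.3])) for rw in rows]);R=np.array([sub(rw,np.interp(rw,[104,231],[261.4,260.9])) for rw in rows])
print(np.polyfit(rows,L,1),np.polyfit(rows,R,1),L.std(),R.std())
top,bot=103.5,231.3
def res(p):
    xs=np.linspace(-.085,.085,60);o=[]
    for y,C in((.013,L),(-.013,R)):
        q=proj(pt(p,xs,np.full(60,y)));o.append(np.interp(rows,q[::-1,1],q[::-1,0])-C)
    e=proj(pt(p,[.085,-.085],[0,0]))[:,1]-[top,bot]
    return np.r_[np.concatenate(o),e*4]
f=least_squares(res,[.567,.145,np.radians(-10)],loss="soft_l1",f_scale=.5)
print(f.x,np.degrees(f.x[2]),np.sqrt(np.mean(f.fun[:-2]**2)),f.fun[-2:]/4)
# depth check of top face
P=cloud(r[0]["mask"],dp,ci,T);o,u,v=fr(f.x);n=np.cross(u,v);d=P-o;i=(abs(d@v)<.009)&(abs(d@u)<.07)
print("plane resid",np.median(d[i]@n),np.polyfit(d[i]@u,d[i]@n,1),np.polyfit(d[i]@v,d[i]@n,1))
z=im.copy();q=proj(pt(f.x,[.085,.085,-.085,-.085],[.013,-.013,-.013,.013]));z=cv2.resize(z,None,fx=4,fy=4)
cv2.polylines(z,[np.round(q*4+1.5).astype(int)],True,(0,0,255),1);cv2.imwrite("pics/railfit.png",z[360:960,800:1280])
np.save("rail.npy",f.x)
E
```

```text
[1.1813229e-02 2.3902735e+02] [-1.31583050e-02  2.63055972e+02] 0.40672876901696225 0.48782354146712154
[ 0.57169133  0.1473441  -0.17939365] -10.278498771247138 0.28358304967646997 [-0.44468831  0.27201742]
plane resid 0.0012157205030042268 [-0.00023463  0.00119785] [-0.00200765  0.00119676]
```

View pics/railfit.png

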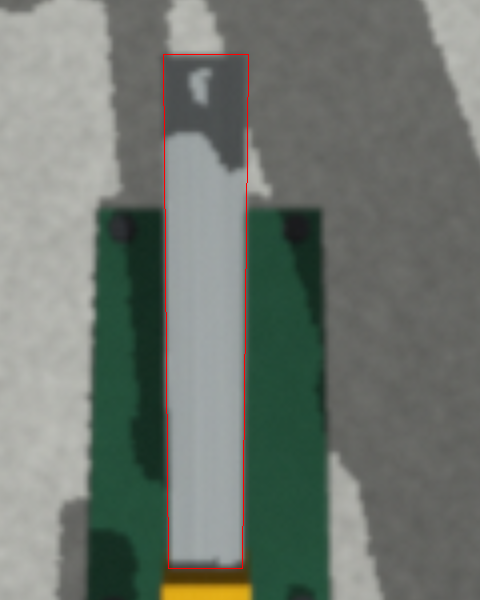

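Both fits agree with the known sizes. The lever's ring spacing is 107.4 mm against 107, and the rail plane sits 1.2 mm off the depth readings. Grasping now.

```bash
python3 - <<'E'
from station import ctrl,get_state,vision,models
from h import *
import pickle
y=np.radians(21.18);x=np.array([np.cos(y),np.sin(y),0]);Rg=tool_R(x,[0,0,1]);g=np.array([.4977,-.1238,0])+.004*x
ctrl.movep(g+[0,0,.16],quat(Rg));
ctrl.movel(g+[0,0,.06],max_speed=.15);ctrl.movel(g+[0,0,.003],max_speed=.06)
s=get_state();print(s["time"],s["tcp_pos"],s["contact_force"])
ctrl.close_gripper(60)
s=get_state();print(s["time"],s["tcp_pos"],s["contact_force"],s["width"],s["wrist_torque"])
ctrl.movel(g+[0,0,.08],max_speed=.12);ctrl.pause(.15)
s=get_state();print(s["time"],s["tcp_pos"],s["contact_force"],s["width"],s["wrist_torque"])
im,dp=vision.grab_frame("wrist");cv2.imwrite("pics/w_grip.png",im);pickle.dump((s,im,dp,None,vision.camera_info("wrist")),open("grip.pkl","wb"))
E
```

```text
8.0083 [ 0.50166423 -0.12249409  0.00328081] [ 0.09236082  1.09544026 -0.1370077 ]
8.775 [ 0.50142637 -0.12237727  0.00300457] [-0.54957711 -0.3219501  -0.04317324] -0.0001124579920187923 [-0.03343825 -0.0647577   0.00424432]
9.7167 [ 0.50086567 -0.12219739  0.07917027] [ 0.48415384 -0.05186917 -0.10408027] 3.5581648445867365e-05 [-0.02819447 -0.00264594  0.01919439]
```

View pics/w_grip.png

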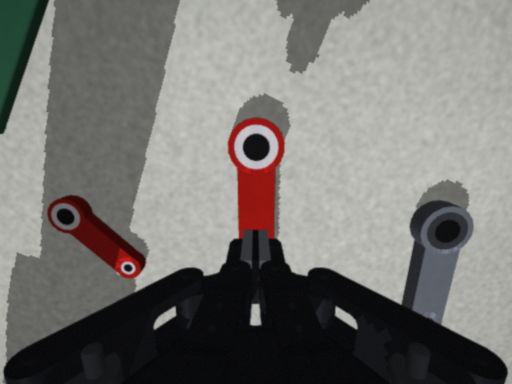

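The width reads 0, so the lever was not gripped and is still on the bench. I need to find out why, so I'll check with the side view and the depth at the fingertips.

```bash
python3 - <<'E'
from station import ctrl,get_state,vision,models
from h import *
import pickle
s,im,dp,_,ci=pickle.load(open("grip.pkl","rb"));H=ci["hand_eye"]
K=ci["mtx"]
for u,v in((257,236),(247,240),(266,240),(240,245),(275,245),(257,150),(257,200),(257,228)):
    z=dp[v,u];c=np.array([(u-K[0,2])/K[0,0]*z,(v-K[1,2])/K[1,1]*z,z,1]);print((u,v),"tool",(H@c)[:3].round(4),"world z",(tcpT(s)@H@c)[:3].round(3))
z=cv2.resize(im[180:320,180:330],None,fx=4,fy=4,interpolation=cv2.INTER_CUBIC);cv2.imwrite("pics/gripc.png",z)
im,dp=vision.grab_frame("side");cv2.imwrite("pics/side1c.png",cv2.resize(im[130:340,150:400],None,fx=3,fy=2.8,interpolation=cv2.INTER_CUBIC))
E
```

```text
(257, 236) tool [ 0.0119  0.0008 -0.0497] world z [ 0.512 -0.119  0.129]
(247, 240) tool [ 0.012  -0.0042 -0.0547] world z [ 0.511 -0.114  0.134]
(266, 240) tool [ 0.0123  0.0053 -0.0553] world z [ 0.514 -0.123  0.134]
(240, 245) tool [ 0.0078 -0.0079 -0.0518] world z [ 0.505 -0.112  0.131]
(275, 245) tool [ 0.0078  0.0101 -0.0518] world z [ 0.512 -0.129  0.131]
(257, 150) tool [0.044  0.0014 0.0578] world z [ 0.542 -0.108  0.021]
(257, 200) tool [-0.0015  0.0016  0.0585] world z [ 0.5   -0.124  0.021]
(257, 228) tool [-0.0286  0.0016  0.0576] world z [ 0.475 -0.134  0.022]
```

View pics/side1c.png

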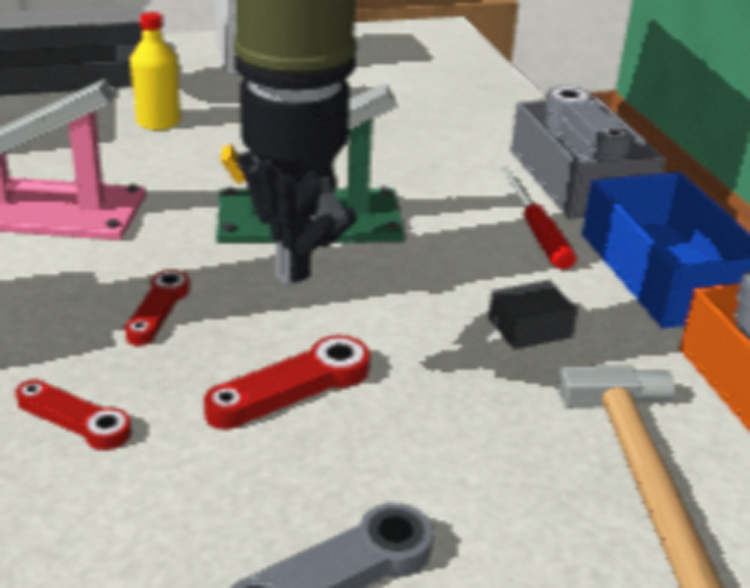

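View pics/gripc.png

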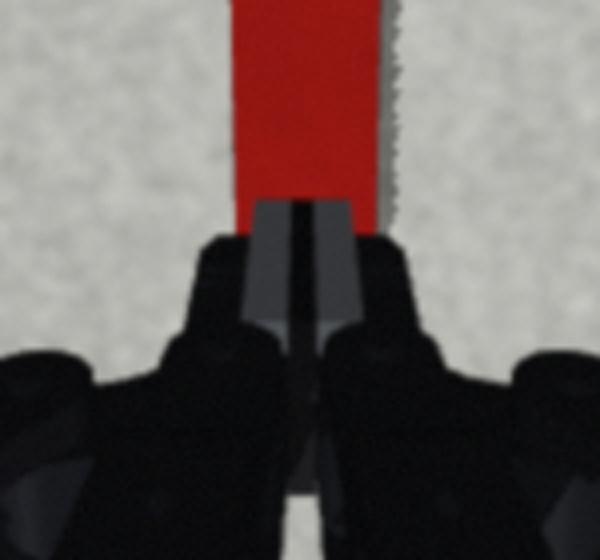

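```bash
python3 - <<'E'
from station import ctrl,get_state,vision,models
from h import *
import pickle
s,im,dp,_,ci=pickle.load(open("grip.pkl","rb"));H=ci["hand_eye"]
m=np.zeros(dp.shape,bool);m[226:262,225:290]=True
P=cloud(m,dp,ci,H);P=P[P[:,2]<0]
print("wrist: max tool z",np.sort(P[:,2])[-8:].round(4), "x of those",P[np.argsort(P[:,2])[-8:],:2].round(4).tolist())
s=get_state();T=tcpT(s);print(s["tcp_pos"],s["width"])
im,dp=vision.grab_frame("side");ci=vision.camera_info("side")
m=np.zeros(dp.shape,bool);m[195:235,225:270]=True
P=cloud(m,dp,ci);P=P[(np.hypot(P[:,0]-.5,P[:,1]+.122)<.04)&(P[:,2]>.04)]
t=(P-T[:3,3])@T[:3,:3];i=np.argsort(t[:,2])[-15:];print("side tips tool",t[i].round(4).tolist())
E
```

```text
wrist: max tool z [-0.0421 -0.042  -0.0417 -0.0416 -0.0416 -0.0415 -0.0411 -0.0402] x of those [[0.012, 0.0025], [0.0119, 0.0009], [0.0118, 0.0036], [0.0118, -0.003], [0.0118, -0.0024], [0.0117, 0.0042], [0.0115, 0.002], [0.0112, -0.0035]]
[ 0.50102476 -0.12228995  0.07936101] -0.00047114291303759683
side tips tool [[-0.004, 0.0116, -0.0426], [-0.0077, 0.009, -0.0424], [-0.0095, 0.0077, -0.0423], [-0.0089, -0.0019, -0.0417], [-0.0089, 0.0024, -0.0416], [-0.0044, 0.0079, -0.0405], [-0.0082, 0.0098, -0.0403], [-0.0096, -0.0008, -0.0399], [-0.0093, 0.003, -0.0393], [0.0087, 0.0085, -0.0386], [-0.0085, 0.006, -0.0381], [-0.0027, 0.0095, -0.038], [-0.0045, 0.0083, -0.038], [0.0036, 0.008, -0.0375], [0.0065, 0.0077, -0.0362]]
```

Both fixed and wrist depth agree that the real shut fingertips are about 41 mm behind the reported TCP (tool z ≈ -0.041). The first close was therefore in the air above the lever, and the lever hasn't moved. I'll allow for that offset, descend guarded and grasp again.

```bash
python3 - <<'E'
from station import ctrl,get_state,vision,models
from h import *
import pickle
def st(t):
    s=get_state();print(t,round(s["time"],2),s["tcp_pos"].round(4) if hasattr(s["tcp_pos"],"round") else s["tcp_pos"],np.round(s["contact_force"],2),round(float(s["width"]),4),np.round(s["wrist_torque"],3));return s
y=np.radians(21.18);x=np.array([np.cos(y),np.sin(y),0]);g=np.array([.4977,-.1238,0])+.004*x
ctrl.ungrasp()
ctrl.movel(g+[0,0,.0],max_speed=.15)
ok=True
for z in(-.015,-.026,-.036):
    ctrl.movel(g+[0,0,z],max_speed=.06);s=st(z)
    if s["contact_force"][2]>5: ok=False;print("contact");break
if ok:
    ctrl.close_gripper(60);s=st("closed")
    if s["width"]>.025:
        ctrl.movel(g+[0,0,.04],max_speed=.12);s=st("lift")
        im,dp=vision.grab_frame("wrist");cv2.imwrite("pics/w_grip2.png",im);pickle.dump((s,im,dp,None,vision.camera_info("wrist")),open("grip2.pkl","wb"))
E
```

```text
-0.015 11.73 [ 0.5012 -0.1223 -0.0152] [-0.11 -0.2   0.18] 0.0855 [ 0.005  0.02  -0.016]
-0.026 12.07 [ 0.5011 -0.1223 -0.0265] [-0.06  0.32  0.3 ] 0.0853 [0.032 0.001 0.025]
-0.036 12.38 [ 0.5011 -0.1223 -0.0365] [0.13 0.43 0.74] 0.0855 [ 0.034  0.005 -0.043]
closed 12.92 [ 0.5016 -0.1225 -0.0356] [-0.49  0.32  6.64] 0.0327 [0.026 0.23  0.062]
lift 13.7 [ 0.5009 -0.122   0.0394] [-0.33 -0.27 -4.2 ] 0.0327 [-0.019  0.009 -0.012]
```

```bash
ls pics
```

```text
gripc.png
levc.png
railc.png
railfit.png
side0.png
side0c.png
side1c.png
top0.png
top0c.png
w_grip.png
w_grip2.png
w_lev.png
w_rail.png
```

View pics/w_grip2.png

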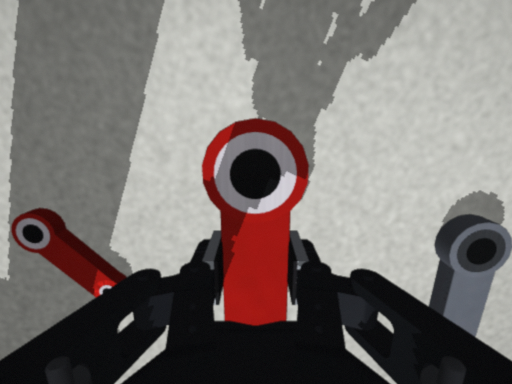

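```bash
python3 - <<'E'
import pickle
from h import *
s,im,dp,_,ci=pickle.load(open("grip2.pkl","rb"));H=ci["hand_eye"]
hsv=cv2.cvtColor(im,cv2.COLOR_BGR2HSV);red=((hsv[...,0]<8)|(hsv[...,0]>172))&(hsv[...,1]>120)
n,l,stt,ce=cv2.connectedComponentsWithStats(red.astype(np.uint8))
P=None
for i in range(1,n):
    if stt[i,4]>300:
        m=l==i;P=cloud(m,dp,ci,H);print(stt[i],np.median(P,0).round(4))
        if abs(np.median(P[:,1]))<.03:
            Q=P; c=Q.mean(0);
            A=np.c_[Q[:,0],Q[:,1],np.ones(len(Q))];e=np.zeros(len(Q),bool)|True
            for _ in range(4):
                k=np.linalg.lstsq(A[e],Q[e,2],rcond=None)[0];rr=Q[:,2]-A@k;e=abs(rr)<.003
            print("top plane slope deg x,y",np.degrees(k[:2]),"z at x=.05",k[2]+.05*k[0],"at 0",k[2],e.sum())
E
```

```text
[  202   119   106   208 10193] [ 0.0106 -0.0002 -0.0562]
top plane slope deg x,y [ 0.0214252  -0.06755583] z at x=.05 -0.05620248929078965 at 0 -0.056221186304985044 9993
[  12  209  114   89 3374] [-0.0407 -0.1547  0.025 ]
```

The lever is held level with its top at tool z=-0.056. Now I'll find its x and y position in the tool frame and plan the rail poses.

```bash
cat > inhand.py <<'E'
from h import *
def boss(im,ci,ztop,seed,rad):
    H=ci["hand_eye"];yy,xx=np.mgrid[:384,:512]
    hsv=cv2.cvtColor(im,cv2.COLOR_BGR2HSV);red=(((hsv[...,0]<8)|(hsv[...,0]>172))&(hsv[...,1]>120)).astype(np.uint8)
    n,l,st,ce=cv2.connectedComponentsWithStats(red);lab=[i for i in range(1,n) if st[i,4]>3000 and abs(st[i,0]+st[i,2]/2-255)<40];i=lab[0]
    c=max(cv2.findContours((l==i).astype(np.uint8),0,cv2.CHAIN_APPROX_NONE)[0],key=len)[:,0,:]
    P=plane(c,ztop,ci,H)[:,:2]   # contour in tool plane
    return P
def fit(P):
    from scipy.optimize import least_squares
    # boss circle r=.025 front part
    f=None;c=np.array([.05,0.])
    for _ in range(6):
        e=(P[:,0]>c[0]-.008)
        f=least_squares(lambda q:np.hypot(P[e,0]-q[0],P[e,1]-q[1])-.025,c,loss="soft_l1",f_scale=.001);c=f.x
    s=(P[:,0]>c[0]-.06)&(P[:,0]<c[0]-.022)&(abs(abs(P[:,1]-c[1])-.017)<.004)
    a=[np.polyfit(P[s&((P[:,1]-c[1])*k>0),0],P[s&((P[:,1]-c[1])*k>0),1],1) for k in(1,-1)]
    return c,np.sqrt(np.mean(f.fun**2)),a
E
python3 - <<'E'
import pickle
from inhand import *
from station import ctrl
s,im,dp,_,ci=pickle.load(open("grip2.pkl","rb"))
P=boss(im,ci,-.0562,None,None);c,r,a=fit(P);print(c,r,a)
yy,xx=np.mgrid[:384,:512];m=(im.max(2)<60)&(np.hypot(xx-255,yy-174)<32)
n,l,st,ce=cv2.connectedComponentsWithStats(m.astype(np.uint8));j=1+np.argmax(st[1:,4]);print("bore",ce[j],st[j,4],plane([ce[j]],-.0562,ci,ci["hand_eye"]))
# plan
rl=np.load("rail.npy");y=rl[2];u=np.array([np.cos(y)*3**.5/2,np.sin(y)*3**.5/2,.5]);v=np.array([-np.sin(y),np.cos(y),0]);nn=np.cross(u,v)
R=tool_R(u,nn);o=np.array([rl[0],rl[1],.12])
for h in(0,.06,.1):
    for Rr in(R,R@np.diag([-1,-1,1])):
        p=o-.006*u-.0362*nn*1+h*nn
        q=ctrl.ik(p,quat(Rr));print(h,p.round(3),None if q is None else np.round(q,2))
E
```

```text
[ 0.04506128 -0.00025469] 0.0006026004305684535 [array([-0.00814918,  0.01657534]), array([ 0.01216696, -0.01697779])]
bore [254.62947799 173.41351075] 1954 [[ 0.04612652 -0.00038951 -0.0562    ]]
0 [0.584 0.145 0.086] [-1.1   0.63  0.94  2.21 -1.41  0.24 -0.78]
0 [0.584 0.145 0.086] [-0.61  0.45  0.16  2.21  1.33  0.25 -0.36]
0.06 [0.555 0.15  0.138] [-1.22  0.5   1.01  2.21 -0.73  0.23 -1.44]
0.06 [0.555 0.15  0.138] [-0.81  0.34  0.36  2.21  0.81  0.27  0.15]
0.1 [0.535 0.154 0.172] [-1.31  0.4   1.02  2.2  -0.2   0.28 -1.97]
0.1 [0.535 0.154 0.172] [-0.81  0.26  0.3   2.19  0.73  0.39  0.22]
```

The lever is held as planned: boss at tool x≈0.0455, y≈0, with yaw near 0. Next I'll move to a hover over the rail and check it there.

```bash
cat > pl.py <<'E'
from h import *
rl=np.load("rail.npy");y=rl[2];u=np.array([np.cos(y)*3**.5/2,np.sin(y)*3**.5/2,.5]);v=np.array([-np.sin(y),np.cos(y),0]);nn=np.cross(u,v)
R=tool_R(u,nn);o=np.array([rl[0],rl[1],.12])
# tool y = -v ; lever mid at tool (-.0043,-.0003), underside tool z=-.0362
def tcp(xm,h,ym=0.): # lever mid at rail x=xm,y=ym, underside h above the face
    return o+(xm+.0043)*u+(ym-.0003)*v+(h-.0362)*nn
E
python3 - <<'E'
from station import ctrl,get_state,vision,models
from pl import *
import pickle
s=get_state();p=np.array(s["tcp_pos"]);p[2]=.17;ctrl.movel(p,max_speed=.2)
ctrl.movep(tcp(-.004,.09),quat(R))
s=get_state();print(s["time"],np.round(s["tcp_pos"],4),np.round(s["qpos"],2),s["width"])
ctrl.movel(tcp(-.004,.04),max_speed=.08);ctrl.pause(.1)
s=get_state();print(s["time"],np.round(s["tcp_pos"],4),tcp(-.004,.04).round(4),np.round(s["qpos"],2),np.round(s["contact_force"],2))
im,dp=vision.grab_frame("wrist");pickle.dump((s,im,dp,None,vision.camera_info("wrist")),open("hov.pkl","wb"));cv2.imwrite("pics/w_hov.png",im)
im,dp=vision.grab_frame("side");cv2.imwrite("pics/side_hov.png",cv2.resize(im[110:260,150:350],None,fx=4,fy=4,interpolation=cv2.INTER_CUBIC))
E
```

```text
15.9583 [0.5454 0.1508 0.1664] [-1.15  0.35  0.8   2.19  0.15  0.27 -2.32] 0.03263426885081623
17.475 [0.57   0.1474 0.1234] [0.57   0.1473 0.1234] [-0.9   0.41  0.54  2.2   0.54  0.18 -2.71] [-0.19 -0.16 -4.17]
```

View pics/w_hov.png

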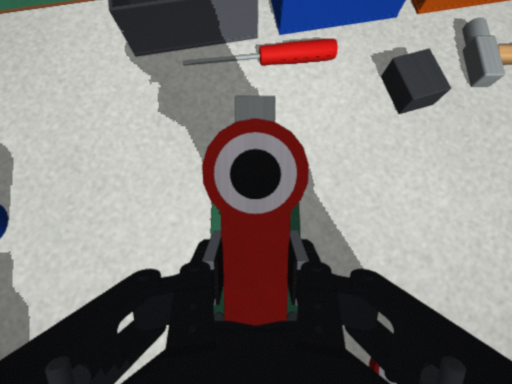

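View pics/side_hov.png

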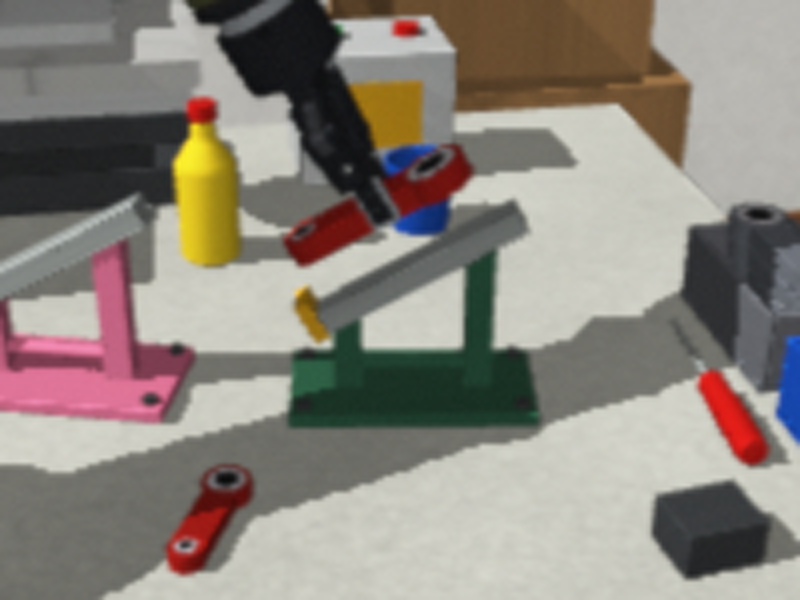

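The rail's top end shows at columns 235–275 and the lever boss is centred at 255, so it is laterally centred and parallel. Joint 6 is close to its limit (0.18 against 0.17), so I'll check reachability before going lower.

```bash
python3 - <<'E'
from station import ctrl,get_state
from pl import *
print(get_state()["time"])
for x,h in((-.004,.03),(-.004,.02),(-.004,.01),(-.004,0),(-.010,0.),(-.010,-.003)):
    q=ctrl.ik(tcp(x,h),quat(R));print(x,h,None if q is None else np.round(q,3))
E
```

```text
17.575
-0.004 0.03 [-1.133  0.555  0.949  2.2   -0.994  0.214 -1.18 ]
-0.004 0.02 [-1.117  0.581  0.947  2.2   -1.128  0.219 -1.048]
-0.004 0.01 [-1.102  0.606  0.946  2.2   -1.252  0.228 -0.928]
-0.004 0 [-1.088  0.631  0.945  2.199 -1.362  0.24  -0.82 ]
-0.01 0.0 [-1.095  0.633  0.945  2.213 -1.413  0.236 -0.775]
-0.01 -0.003 [-1.091  0.641  0.945  2.212 -1.444  0.241 -0.746]
```

The present branch runs into the joint 6 limit, but another branch reaches the whole way down. I'll retreat, switch branch high above the rail, then descend.

```bash
python3 - <<'E'
from station import ctrl,get_state,vision
from pl import *
def rep(t):
    s=get_state();p=np.array(s["tcp_pos"])-o;print(t,round(s["time"],2),"rail xyz",np.round([p@u-.0043,p@v+.0003,p@nn+.0362],4),np.round(s["qpos"],2),"F uvn",np.round([np.dot(s["contact_force"],k) for k in(u,v,nn)],2),"tilt",np.degrees(Ro.from_matrix(R.T@tcpT(s)[:3,:3]).magnitude()).round(2));return s
ctrl.movel(tcp(-.004,.09),max_speed=.1)
ctrl.set_joints([-1.22,.5,1.01,2.21,-.73,.23,-1.44]);rep("sw")
for h in(.06,.03,.012):
    q=ctrl.ik(tcp(-.004,h),quat(R));print(h,np.round(q,3))
ctrl.movep(tcp(-.004,.06),quat(R));rep("mp")
try:
    ctrl.movel(tcp(-.004,.03),max_speed=.06);rep("30")
    ctrl.movel(tcp(-.004,.012),max_speed=.06);rep("12")
except ctrl.Unreachable as e: print("unreach",e)
E
```

```text
sw 19.38 rail xyz [-0.0091 -0.0011  0.0601] [-1.22  0.5   1.01  2.21 -0.73  0.23 -1.44] F uvn [-2.89 -1.98 -2.57] tilt 0.15
0.06 [-1.217  0.505  1.018  2.195 -0.725  0.248 -1.442]
0.03 [-1.133  0.555  0.949  2.2   -0.994  0.214 -1.18 ]
0.012 [-1.105  0.601  0.946  2.2   -1.228  0.226 -0.951]
mp 19.63 rail xyz [-0.0034  0.      0.06  ] [-1.22  0.5   1.02  2.19 -0.72  0.25 -1.44] F uvn [-2.03  0.07 -3.28] tilt 0.04
30 20.28 rail xyz [-0.004  -0.0003  0.03  ] [-1.1   0.53  0.89  2.2  -0.86  0.18 -1.32] F uvn [-1.64  0.32 -3.92] tilt 0.03
12 20.73 rail xyz [-0.004  -0.      0.0122] [-1.07  0.57  0.88  2.2  -1.12  0.18 -1.06] F uvn [-1.72 -0.27 -3.86] tilt 0.01
```

```bash
python3 - <<'E'
from station import ctrl,get_state,vision
from pl import *
import pickle
def rep(t):
    s=get_state();p=np.array(s["tcp_pos"])-o;F=np.array([np.dot(s["contact_force"],k) for k in(u,v,nn)])-[-1.8,0,-3.8]
    print(t,round(s["time"],2),"rail xyz",np.round([p@u-.0043,p@v+.0003,p@nn+.0362],4),"dF",np.round(F,1),"M",np.round(s["wrist_torque"],2),np.round(s["qpos"][4:6],2));return F
try:
    ctrl.movel(tcp(-.005,.005),max_speed=.05);F=rep("5mm")
    h=.005
    while F[2]<2 and h>.0025:
        h-=.001;ctrl.movel(tcp(-.005,h),max_speed=.02);F=rep(f"h{h:.4f}")
    x=-.005
    while F[0]<4 and x>-.0135:
        x-=.001;ctrl.movel(tcp(x,h+.0),max_speed=.03);F=rep(f"x{x:.4f}")
    pickle.dump((x,h),open("xh.pkl","wb"))
except ctrl.Unreachable as e: print("unreach",e)
im,dp=vision.grab_frame("side");cv2.imwrite("pics/side_near.png",cv2.resize(im[120:220,200:310],None,fx=6,fy=6,interpolation=cv2.INTER_CUBIC))
E
```

```text
5mm 21.02 rail xyz [-0.005   0.      0.0053] dF [-0.5 -0.   0.4] M [ 0.12  0.94 -0.04] [-1.22  0.18]
h0.0040 21.27 rail xyz [-0.0049  0.0001  0.0042] dF [ 0.1 -0.8 -0.1] M [ 0.13  0.92 -0.02] [-1.23  0.18]
h0.0030 21.52 rail xyz [-0.005  0.     0.003] dF [-0.4 -0.4  0.7] M [ 0.19  0.92 -0.02] [-1.25  0.18]
h0.0020 21.77 rail xyz [-0.005  -0.0001  0.0019] dF [-0.5 -0.4  0.5] M [ 0.19  0.88 -0.02] [-1.26  0.18]
x-0.0060 22.02 rail xyz [-0.0061  0.      0.002 ] dF [0.7 0.5 0.9] M [0.17 0.93 0.01] [-1.27  0.18]
x-0.0070 22.27 rail xyz [-0.0071  0.      0.002 ] dF [-0.4  0.   1.2] M [0.13 0.93 0.04] [-1.28  0.18]
x-0.0080 22.52 rail xyz [-0.0081  0.      0.002 ] dF [-0.7 -0.8  0.8] M [0.14 0.88 0.02] [-1.3   0.18]
x-0.0090 22.77 rail xyz [-0.0091  0.      0.002 ] dF [-0.6  0.7 -0.5] M [ 0.14  0.93 -0.01] [-1.31  0.18]
x-0.0100 23.02 rail xyz [-0.0101  0.      0.002 ] dF [-0.9  0.1  0.4] M [0.19 0.84 0.01] [-1.32  0.18]
x-0.0110 23.27 rail xyz [-0.0104 -0.      0.0021] dF [2.2 0.7 0.3] M [0.03 0.47 0.03] [-1.33  0.18]
x-0.0120 23.52 rail xyz [-0.0104 -0.0001  0.0021] dF [ 6.8 -0.5  1.8] M [-0.06 -0.42 -0.02] [-1.34  0.18]
```

View pics/side_near.png

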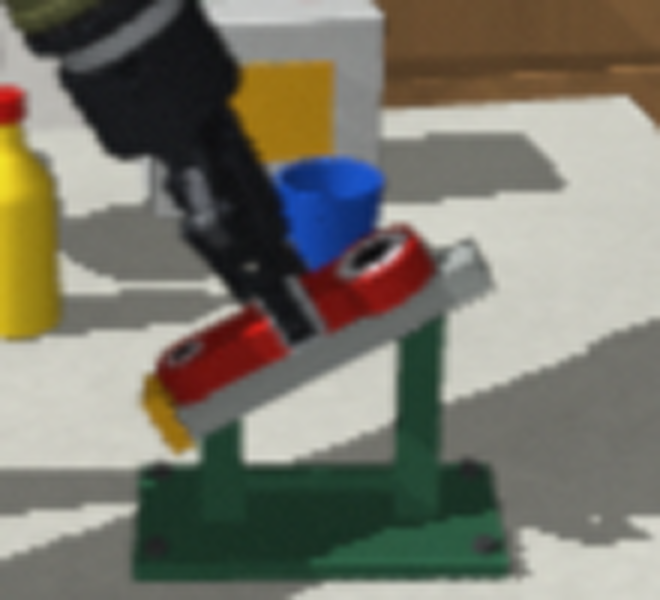

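The lever met the stop at x≈-10.4 mm, where -10 was expected. Next I'll lower it until the rail pushes back.

```bash
python3 - <<'E'
from station import ctrl,get_state,vision
from pl import *
def rep(t):
    s=get_state();p=np.array(s["tcp_pos"])-o;F=np.array([np.dot(s["contact_force"],k) for k in(u,v,nn)])-[-1.8,0,-3.8]
    print(t,round(s["time"],2),"rail xyz",np.round([p@u-.0043,p@v+.0003,p@nn+.0362],4),"dF",np.round(F,1),"M",np.round(s["wrist_torque"],2));return F
x=-.0107;h=.002;F=[0,0,0]
ctrl.movel(tcp(x,h),max_speed=.02);F=rep("x")
try:
    while F[2]<7 and h>-.004:
        h-=.0008;ctrl.movel(tcp(x,h),max_speed=.02);F=rep(f"h{h:.4f}")
except ctrl.Unreachable as e: print("unreach",e)
E
```

```text
x 23.82 rail xyz [-0.0104  0.      0.002 ] dF [5.2 0.6 0.5] M [ 0.02 -0.06 -0.01]
h0.0012 24.07 rail xyz [-0.0105 -0.      0.0012] dF [5.1 0.5 3.6] M [ 0.07 -0.07  0.07]
h0.0004 24.32 rail xyz [-0.0105  0.      0.0011] dF [ 2.8 -1.1 21.1] M [-0.05  0.26  0.05]
```

The lever touched the rail at +1.1 mm, matching the depth residual. I'll ease the pressure, release, back off along the normal and check.

```bash
python3 - <<'E'
from station import ctrl,get_state,vision
from pl import *
import pickle
ctrl.movel(tcp(-.0105,.0009),max_speed=.02)
s=get_state();print(np.round([np.dot(s["contact_force"],k) for k in(u,v,nn)],1))
ctrl.ungrasp();s=get_state();print(s["time"],s["width"],np.round(s["contact_force"],1))
try: ctrl.movel(tcp(-.0105,.05),max_speed=.08)
except ctrl.Unreachable: ctrl.movel(tcp(-.0105,.025),max_speed=.06)
s=get_state();print(s["time"],np.round(s["qpos"],2),np.round(s["contact_force"],1))
im,dp=vision.grab_frame("wrist");pickle.dump((s,im,dp,None,vision.camera_info("wrist")),open("end.pkl","wb"));cv2.imwrite("pics/w_end.png",im)
im,dp=vision.grab_frame("side");cv2.imwrite("pics/side_end.png",cv2.resize(im[120:220,200:310],None,fx=6,fy=6,interpolation=cv2.INTER_CUBIC))
E
```

```text
[ 1.9 -0.7  9.6]
25.1417 0.08490460253146496 [0.1 0.3 0.3]
25.9083 [-1.27  0.61  1.16  2.21 -1.14  0.34 -1.04] [ 0.5 -0.8 -0.4]
```

View pics/side_end.png

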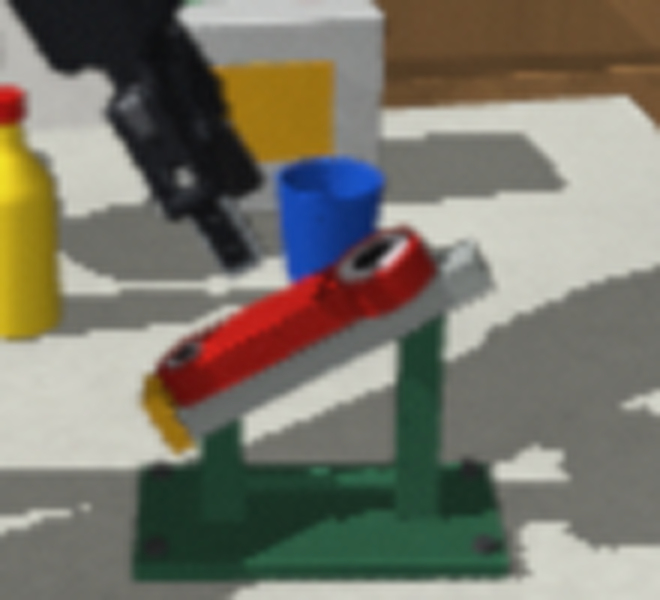

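View pics/w_end.png

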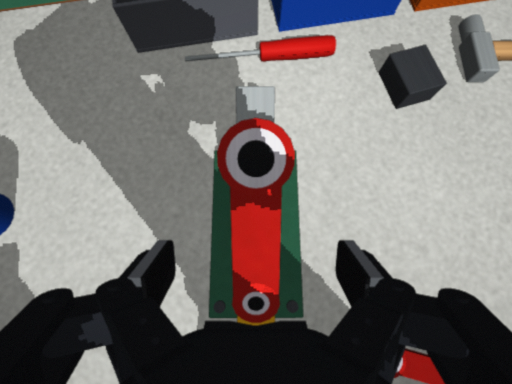

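The lever lies flat on the rail with its boss (256,158) uphill. The small end (256,303) is against the stop, and the lever is centred on the bar (columns 236–275). One numeric check from the saved picture, then I'll hand in.

```bash
python3 - <<'E'
from station import ctrl,get_state,ticket
from pl import *
import pickle
s,im,dp,_,ci=pickle.load(open("end.pkl","rb"));T=tcpT(s)@ci["hand_eye"]
F=np.eye(4);F[:3,:3]=np.c_[u,v,nn];F[:3,3]=o;Tr=np.linalg.inv(F)@T
yy,xx=np.mgrid[:384,:512];C=[]
for c,r in(((256,158),24),((256,303),12)):
    m=(im.max(2)<60)&(np.hypot(xx-c[0],yy-c[1])<r);n,l,st,ce=cv2.connectedComponentsWithStats(m.astype(np.uint8));C.append(ce[1+np.argmax(st[1:,4])])
print(np.round(C,1),plane(C,.0211,ci,Tr).round(4))
hsv=cv2.cvtColor(im,cv2.COLOR_BGR2HSV);m=((hsv[...,0]<8)|(hsv[...,0]>172))&(hsv[...,1]>120)&(xx>215)&(xx<298)&(yy>115)&(yy<320)
P=cloud(m,dp,ci,Tr);P=P[P[:,2]>.015];print("top height",np.median(P[:,2]),np.polyfit(P[:,0],P[:,2],1),np.polyfit(P[:,1],P[:,2],1))
print(get_state()["time"]);ticket.close_job()
E
```

```text
[[255.4 158.4]
 [255.5 303.3]] [[ 0.0398  0.0003  0.0211]
 [-0.0675  0.0001  0.0211]]
top height 0.02086783778312712 [0.00031384 0.02087369] [0.00192436 0.02087108]
26.0083
the job is handed in; nothing more can be done
```

The 150 mm red lever is lying on the green stand's rail, big round end uphill and small end against the yellow stop. I handed the job in at 26.0 s of the 38 s allowed.

**What went differently from plan:**
- **First grasp missed:** the gripper closed in the air above the lever. Two cameras showed the real fingertips about 41 mm behind the reported TCP. The lever had not moved, so I corrected for the offset and the second grasp held.
- **Branch switch:** joint 6 came close to its limit above the rail. I backed up and changed arm configuration before lowering; it then read 0.18 rad against the 0.17 limit on the way down.

**Placing:** I lowered the lever to about 2 mm above the rail, moved it down the slope until it touched the stop, and then set it down. The rail pushed back with up to 21 N. I eased that off before letting go, then backed the gripper away about 50 mm.

**Last checks:**

| Check | Measured | Expected |
|---|---|---|
| Lever centre along the rail | -10.2 mm | -10 mm (against the stop) |
| Sideways offset, big end / small end | 0.3 mm / 0.1 mm | 0 |
| Top face above the fitted rail face | 20.9 mm | 20 mm |
| Tilt relative to the rail | about 0.1° or less | 0° |

- **Rail height:** the extra 0.9 mm matches the lever touching the rail about 1 mm higher than my fit.
- **Bystanders:** the gripper was empty, and I felt no unexpected contact with anything else. The last pictures show nothing disturbed, but the grey lever is not in them, so I did not check it at the end.

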